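Take the praline tamper off its safety hook

TASK

The praline tamper hangs on the hook stand, held in by a sprung keeper. Grip its handle, press it straight back so that it pushes the keeper open until you feel it come up against the stop (do not force it, the hook bends), lift it out through the open mouth, draw it forward off the hook and stand it upright, gently, in the middle of the dark slate. Leave the bottle, the jar and the wooden stamp where they are.

Things in the scene. Friction and masses are not known exactly. Their poses are not given: they have to be found in the camera images.
- tamper: The hanging tool, 191 mm tall, about 0.25 kg. Origin: centre of the underside of its foot, z up along the stem. White foot disc, diameter 50, 12 thick; steel stem, diameter 12; steel cross pin; wooden handle on top. It hangs upright on the hook stand, foot 55 mm above the counter, its axes parallel to the stand's within a degree or two.
- handle (a point): Point in the middle of the tamper's plain wooden handle, 158 mm above the foot's underside. Handle from 121 to 191 mm, 24 mm in the tamper's x by 18 mm in y, flat sides. Grip it 145 to 170 mm up. The pressing force acts 58 mm lower, at the pin: pinching the two faces that look along x with a firm grip (60 N or more) holds best.
- cross_pin (a point): Centre of the tamper's cross pin, 100 mm above the foot's underside: steel, diameter 8, along the tamper's y axis, reaching 22 mm to either side of the middle. Hung, it lies across the two prongs of the hook.
- hook_stand: Fixed stand. Origin on the counter straight below the hanging tool's stem; x axis from the open front of the hook back to the column (column at x = 64 to 84 mm), y left, z up. Dark wooden base 135 x 100 x 10 mm, x from -50 to 85 mm; nothing is higher than 167 mm. More than 20 N between tool and hook bends it.
- hook_seat (a point): Where the pin's centre hangs, 155 mm up, 1 mm behind a fixed nose. An adjustable guard hoods the pin (3 mm above it, top 12 mm above the pin's centre), so it cannot rise here. Moved back along the stand's x it meets rigid stops after 10 to 32 mm, not reported, to be felt. Only within 2 mm of the stops is it free to rise, through an open mouth; the stops are as high as the hoods.
- hook_front (a point): Front end of the two prongs, midway between them, at their top (151 mm up, 30 mm in front of the seat). The slot between them is 20 mm wide and open to the front. To take the tool off, lift it 20 to 50 mm above its hanging height (over 70 the foot meets the prongs), draw it forward (-x of the stand) 75 mm or more from the seat, and only then go sideways or down: the foot is wider than the slot.
- keeper (a joint): Travel of the sprung keeper, m: 0 at rest (1 mm behind the stem), growing as the stem presses it back, to 0.036 at most. Its spring pushes forward with 2.5 N at rest and about 5.6 N at 32 mm; clearly more than that (8 N and up) while pressing back is the stop. It springs forward again when let go.
- slate: Fixed dark slate board, 127 x 252 mm, long side along its y axis, top 8 mm above the counter. Origin: centre of its underside.
- bottle: Brown squeeze bottle with a white nozzle, 58 mm wide, 187 mm tall, bystander. Origin under its centre.
- jar: Glass jar of marshmallows with a white lid, 69 mm wide, 107 mm tall, bystander. Origin under its centre.
- stamp: Wooden hand stamp, 25 x 34 x 59 mm, bystander. Origin under its centre.
Things that resemble listed ones, but are neither listed nor needed, are in the scene too. Leave any orange look-alike of the tamper alone.

How it is judged (in metres and radians):
On the way, in this order (a step that is already met when the one before it is completed fails the run):
1. the keeper is pressed back at least 6 mm by the tamper (value of joint keeper above 0.006 m and contact force between tamper and hook_stand above 0.5 N), for 0.1 s.
2. the tamper is off the hook, clear in front of it and still in the air (x of tamper in the frame of hook_stand below -0.045 m and height (world z) of tamper above 0.03 m), for 0.1 s.
At the end, for the whole second after the job is handed in: The tamper stands upright (within 0.1 rad), at rest, on its foot on the slate, its axis within 35 mm of the slate's centre, and the keeper has sprung back (under 3 mm) (horizontal distance between tamper and slate below 0.035 m and z of tamper in the frame of slate between 0.004 and 0.012 m and angle between tamper's own z axis and vertical below 0.1 rad and linear speed of tamper below 0.02 m/s and value of joint keeper below 0.003 m); the robot touches nothing.
It fails at once if the hook is forced: more than 20 N between tamper and hook stand (contact force between tamper and hook_stand above 20 N).
It fails at once if the tamper is banged down: more than 50 N between tamper and slate (contact force between tamper and slate above 50 N).
It fails at once if a bystander is moved more than 20 mm (distance of any of bottle, jar, stamp from where it was at the start of the episode above 0.02 m).
It also fails if it takes over 48 s, if anything falls off the work surface, if the arm or the gripper's body presses on something with over 40 N, if the wrist force passes 120 N, or if a joint passes its speed limit or range.

ROBOT

A 7-joint arm with a two-finger parallel gripper is mounted at the origin on a cart in front of the work surface, level with it; the furniture and walls round the work are solid. World frame = base frame: x ahead of the robot, y to its left, z up, the work surface at z = 0. Lengths are in mm, angles in rad, forces in N, time in s.
With the tool pointing down it reaches from about 425 to 875 mm from the base axis. Payload 8.4 kg.
Tool frame: the origin (TCP) lies midway between the tips of the shut fingers; the grasp point (between the pads) lies 19 mm behind it (bot.tcp_to_grasp is the distance from the TCP to the grasp point, in mm); z points along the fingers, x is the direction in which the jaws open and shut, and the axes are right-handed (so a half turn about z gives the same grasp; the last joint's range is limited). The gripper opens to 85 mm and grips with 20 to 120 N. Pads are 22 mm wide; open, the fingers measure 114 mm over their backs; the gripper's body (76 mm by 85 mm) begins 54 mm behind the grasp point. The pads swing forward as they close: fully open they stand 13 mm farther back than shut.
Start: joints at [-1.273, 0.333, 0.04, 1.465, -0.013, 1.343, -0.059], TCP at [251.203, 599.467, 231.308] pointing down, gripper open.
Joint ranges: [-2.58, 2.58], [-0.38, 2.09], [-1.3, 1.39], [0.25, 2.4], [-1.5, 4.64], [0.08, 2.09], [-2.65, 2.65]. Speed limits (rad/s): [2.22, 2.22, 2.79, 2.79, 3.14, 3.14, 3.14].

INTERFACE

Orientations are given as a unit quaternion [w, x, y, z].
In Python, from cell import bot gives the robot as it stands. Calls block until the motion is done:
- bot.move_pose(position, orientation): joint-space move of the TCP to a pose.
- bot.movel(position, ori=None, v=150): straight line of the TCP; ori=None keeps the orientation; v is the mean speed in mm/s.
- bot.move_joints(angles): joint-space move.
- bot.command_gripper(opening): opening from 0.0 (shut) to 1.0 (fully open); the grip force is fixed at half the most; returns when the fingers have stopped.
- bot.sleep(seconds).
- bot.inverse_kinematics(position, orientation): joint angles nearest the present ones, or None.
- bot.get_state(): the state.
- bot.snapshot(name): name is "scene" or "top" or "wrist"; returns the picture (384x512x3 uint8, red, green, blue); there is no depth.
- bot.camera_params(name): a dict with "fx", "fy", "cx", "cy" (pixels), "rvec" (rotation vector, rad) and "tvec" (3), from world to camera coordinates, as OpenCV has them. Camera axes: x right, y down, z forward; pixel columns grow to the right and rows downward; lengths in mm; the calibration is good to about 2 mm. A picture is of the moment at which its call begins: read the wrist's pose just before it. camera_params takes no time and is no camera call; for the wrist camera it gives the pose at the moment of the call.
A pose or a line that the arm cannot do raises bot.MotionError and nothing moves.
- bot.sign_off(): hands the job in, once; it reports no verdict.
The state is a dict: "t": time; "joint_positions": joint angles; "joint_vel": joint speeds; "effort": joint torques, N m; "position": TCP position; "orientation": TCP orientation; "wrist_force": force on the tool from outside, world axes, zero at the start; "ft_torque": the same for the moment, N m; "opening": opening from 0.0 (shut) to 1.0 (fully open).
Only numpy, scipy, OpenCV 4.12 (cv2) and the standard library are available. Lean on these libraries where they do the work, as an engineer would, in place of code of your own. Each camera call takes 0.05 s, during which the arm holds its last target.

## Working session

There is one attempt and no reset: what is moved stays moved. The work goes in short steps, each a Python script; the robot and the scene stay as the last script left them, time stands still between calls to the robot, and variables do not carry over. Pictures are saved under pics/ and viewed, and the job is handed in when it is done.

```bash
ls; mkdir -p pics; python3 - <<'E'
from cell import bot
import cv2
for n in ("scene","top","wrist"):
    p=bot.camera_params(n); im=bot.snapshot(n)
    cv2.imwrite(f"pics/{n}0.png",im[:,:,::-1])
    print(n,{k:[round(float(x),3) for x in __import__('numpy').ravel(v)] for k,v in p.items()})
s=bot.get_state();print(s["t"],s["position"],s["orientation"],s["wrist_force"],bot.tcp_to_grasp)
E
```

```text
pics
scene {'fx': [431.964], 'fy': [431.964], 'cx': [252.916], 'cy': [193.617], 'rvec': [2.319, -0.656, 0.272], 'tvec': [-527.47, 246.59, 1044.73]}
top {'fx': [414.337], 'fy': [414.337], 'cx': [254.318], 'cy': [186.917], 'rvec': [2.004, -2.223, 0.225], 'tvec': [-34.191, 608.314, 1242.875]}
wrist {'fx': [297.276], 'fy': [297.276], 'cx': [256.88], 'cy': [190.225], 'rvec': [-2.424, -1.614, -0.213], 'tvec': [-647.799, -33.765, 378.222]}
0.15 [251.08551412 599.13489244 230.57578343] [ 4.12045822e-04  8.32612733e-01  5.53855189e-01 -5.45352104e-04] [0.24226989 0.22908444 0.80670111] 18.700000000000003
```

View pics/scene0.png

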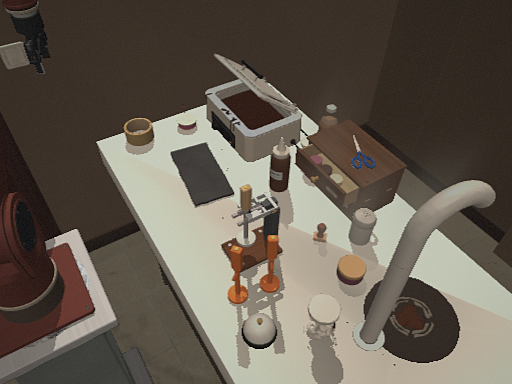

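View pics/top0.png

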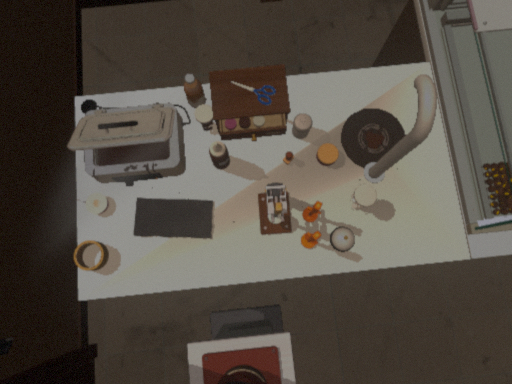

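View pics/wrist0.png

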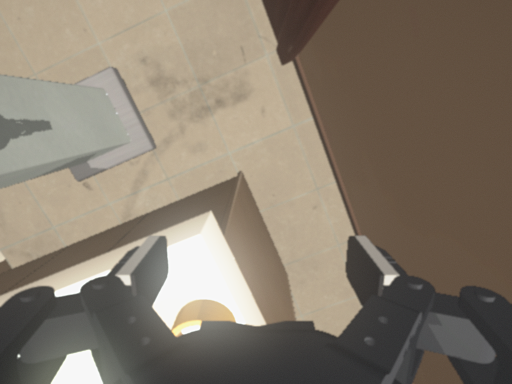

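```bash
cat > h.py <<'E'
import numpy as np, cv2
from cell import bot
def proj(n,P,p=None):
    p=p or bot.camera_params(n); K=np.array([[p['fx'],0,p['cx']],[0,p['fy'],p['cy']],[0,0,1.]])
    return cv2.projectPoints(np.asarray(P,float).reshape(-1,1,3),np.array(p['rvec'],float),np.array(p['tvec'],float),K,None)[0].reshape(-1,2)
def back(n,uv,z,p=None):
    p=p or bot.camera_params(n); R=cv2.Rodrigues(np.array(p['rvec'],float))[0]; t=np.array(p['tvec'],float).ravel()
    c=-R.T@t; d=R.T@np.array([(uv[0]-p['cx'])/p['fx'],(uv[1]-p['cy'])/p['fy'],1.])
    return c+d*(z-c[2])/d[2]
E
python3 - <<'E'
import cv2
a=cv2.imread('pics/top0.png')
cv2.imwrite('pics/top_c.png',cv2.resize(a[170:260,220:360],None,fx=5.5,fy=5.5,interpolation=cv2.INTER_CUBIC))
cv2.imwrite('pics/top_s.png',cv2.resize(a[180:255,115:235],None,fx=6,fy=6,interpolation=cv2.INTER_CUBIC))
a=cv2.imread('pics/scene0.png')
cv2.imwrite('pics/scene_c.png',cv2.resize(a[170:310,205:345],None,fx=4.2,fy=4.2,interpolation=cv2.INTER_CUBIC))
from h import *
print(back('top',(275,213),10),back('top',(174,218),8),back('scene',(202,173),8))
for c in [(137,199),(214,201),(211,238),(134,233)]: print(back('top',c,8))
E
```

```text
[ 519.71629938 -155.37452584   10.        ] [537.53536113 171.4701833    8.        ] [536.38680623 160.73188762   8.        ]
[612.41840545 287.90884322   8.        ]
[579.77322182  37.9998026    8.        ]
[460.91745876  57.54286412   8.        ]
[502.38591406 302.53746648   8.        ]
```

View pics/top_c.png

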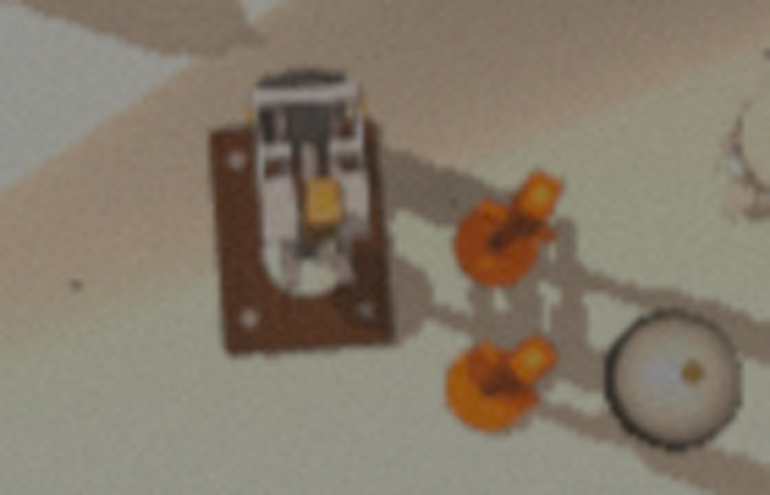

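View pics/top_s.png

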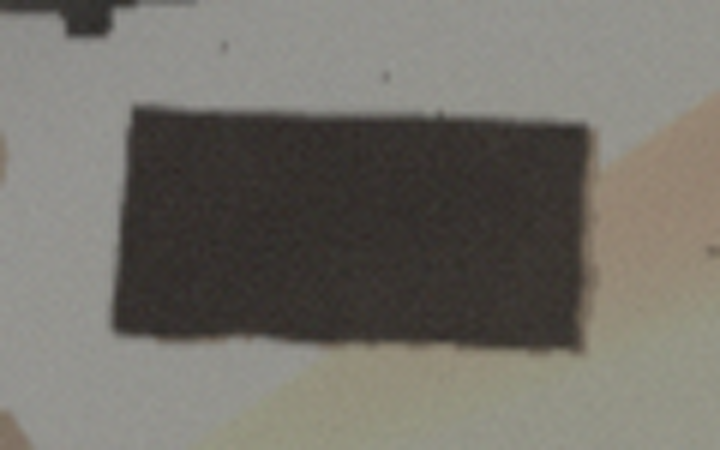

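View pics/scene_c.png

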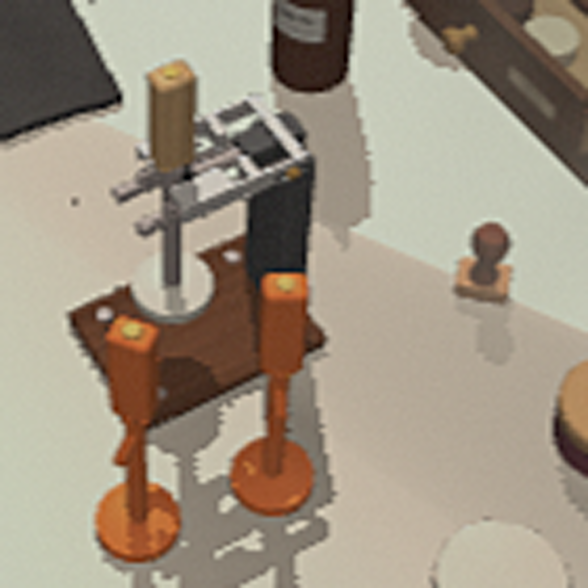

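```bash
cat > fit.py <<'E'
from h import *
from scipy.optimize import least_squares
T=lambda u,v:(u/5.5+220-.4,v/5.5+170-.4); S=lambda u,v:(u/4.2+205-.4,v/4.2+170-.4)
obs=[('top',T(210,130),(85,50,10)),('top',T(377,120),(85,-50,10)),('top',T(394,342),(-50,-50,10)),('top',T(227,355),(-50,50,10)),
('scene',S(68,318),(-50,50,10)),('scene',S(150,432),(-50,-50,10)),('scene',S(327,342),(85,-50,10)),
('top',T(322,200),(0,0,246)),('scene',S(172,70),(0,0,246)),('scene',S(172,283),(0,0,67)),('scene',S(119,192),(-30,15,151)),('scene',S(145,228),(-30,-15,151))]
P={n:bot.camera_params(n) for n in('top','scene')}
def w(x,L):
    c,s=np.cos(x[2]),np.sin(x[2]); return (x[0]+c*L[0]-s*L[1],x[1]+s*L[0]+c*L[1],L[2])
f=lambda x:np.ravel([proj(n,w(x,L),P[n])[0]-uv for n,uv,L in obs])
for sel in ('both','top','scene'):
    m=[sel in('both',o[0]) for o in obs]
    g=lambda x:f(x).reshape(-1,2)[m].ravel()
    r=least_squares(g,[520,-155,0],x_scale=[10,10,.1],loss='soft_l1'); print(sel,r.x.round(3)); print(g(r.x).reshape(-1,2).round(1).tolist())
# slate
sl=[(u/6+115-.4,v/6+180-.4) for u,v in [(133,107),(587,125),(581,350),(114,333)]]
c=[back('top',u,8)[:2] for u in sl]; print(np.round(c),np.mean(c,0),[np.linalg.norm(c[i]-c[(i+1)%4]).round() for i in range(4)])
E
python3 fit.py
```

```text
both [ 5.03726e+02 -1.55595e+02 -1.80000e-02]
[[0.1, 0.2], [0.2, -0.6], [1.4, 0.2], [0.7, 0.5], [-0.3, -1.6], [-1.2, -0.9], [1.4, -1.8], [1.6, 0.4], [0.7, 0.6], [0.7, -1.0], [-0.8, -0.1], [-0.7, -0.2]]
top [ 5.04527e+02 -1.52843e+02 -3.80000e-02]
[[-0.2, -0.3], [-0.1, -0.5], [0.2, 0.4], [-0.5, 0.1], [0.5, 0.2]]
scene [ 5.02833e+02 -1.57296e+02 -3.00000e-03]
[[-0.4, -0.7], [-0.8, -0.2], [1.5, -1.6], [0.7, 1.2], [0.8, -0.4], [-0.7, 0.7], [-0.5, 0.5]]
[[618. 288.]
 [582.  43.]
 [461.  56.]
 [496. 304.]] [539.16098774 172.90532859] [np.float64(248.0), np.float64(122.0), np.float64(250.0), np.float64(123.0)]
```

```bash
cat >> h.py <<'E'
def down(a): return [0.0,float(np.cos(a/2)),float(np.sin(a/2)),0.0]
E
python3 - <<'E'
from h import *
p=bot.camera_params('wrist');R=cv2.Rodrigues(np.array(p['rvec'],float))[0]
s=bot.get_state(); c=-R.T@np.array(p['tvec']).ravel()
q=s['orientation']; from scipy.spatial.transform import Rotation as Ro
T=Ro.from_quat([q[1],q[2],q[3],q[0]]).as_matrix()
print('cam in tool',T.T@(c-s['position']),'axis',(T.T@R.T)[:,2])
for a in (-.02,np.pi-.02):
  for P in ([251,599,360],[504,-155,330],[504,-155,200],[539,173,150]):
    j=bot.inverse_kinematics(P,down(a)); print(a,P,None if j is None else np.round(j,2))
E
```

```text
cam in tool [  -1.33958237  -66.91810548 -142.21127388] axis [-9.11595163e-05  2.61926470e-01  9.65087828e-01]
-0.02 [251, 599, 360] [-1.4   0.3   0.21  1.25 -0.06  1.59 -1.22]
-0.02 [504, -155, 330] [-0.35  0.03  0.59  1.63 -0.02  1.49  0.22]
-0.02 [504, -155, 200] [-0.79  0.16  1.11  1.84 -0.15  1.23  0.35]
-0.02 [539, 173, 150] [-0.84  0.24  0.52  1.8  -0.13  1.14 -0.3 ]
3.121592653589793 [251, 599, 360] [-1.09  0.32 -0.21  1.23  0.07  1.6   1.83]
3.121592653589793 [504, -155, 330] None
3.121592653589793 [504, -155, 200] None
3.121592653589793 [539, 173, 150] [ 0.49  0.43 -1.09  1.74  0.4   1.23  2.42]
```

```bash
python3 - <<'E'
from h import *
bot.move_pose([400,350,400],down(-.5)); print(np.round(bot.get_state()['joint_positions'],2),bot.get_state()['t'])
bot.move_pose([500,-155,330],down(-.03))
s=bot.get_state();print(s['t'],s['position'],np.round(s['joint_positions'],2),s['wrist_force'])
p=bot.camera_params('wrist'); im=bot.snapshot('wrist'); cv2.imwrite('pics/w1.png',im[:,:,::-1])
import pickle; pickle.dump(p,open('w1.pkl','wb'))
E
```

```text
[-1.14  0.05  0.36  1.47 -0.02  1.63 -1.28] 1.4167
3.3 [ 500.46925321 -153.81265032  330.04172977] [-0.94  0.01  1.18  1.65 -0.01  1.49  0.22] [-1.10674816  0.86757917  0.03465656]
```

View pics/w1.png

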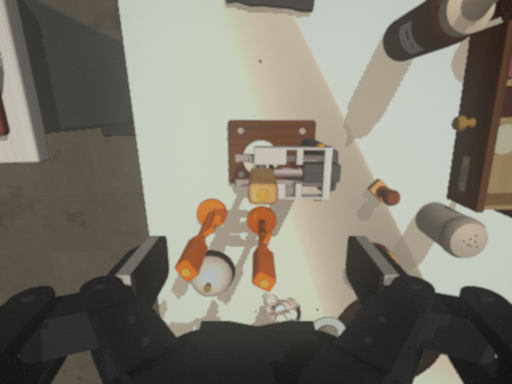

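```bash
python3 - <<'E'
import cv2
a=cv2.imread('pics/w1.png')
cv2.imwrite('pics/w1c.png',cv2.resize(a[110:215,215:355],None,fx=5.5,fy=5.5,interpolation=cv2.INTER_CUBIC))
E
```

```text
(no output)
```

View pics/w1c.png

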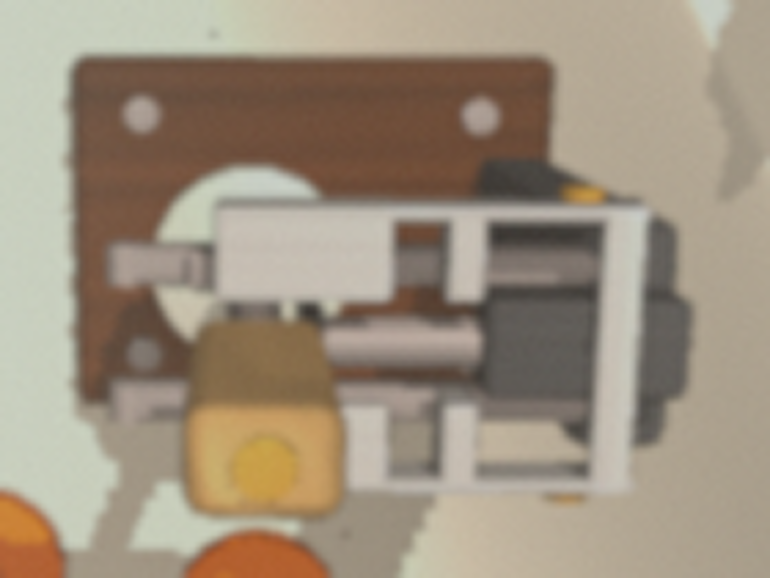

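```bash
python3 - <<'E'
from h import *
import pickle
from scipy.optimize import least_squares
p=pickle.load(open('w1.pkl','rb'))
W=lambda u,v:(u/5.5+215-.4,v/5.5+110-.4)
h=back('wrist',W(264,461),246,p); print('handle',h)
for n,uv,z in [('TL',(77,58),10),('TR',(552,58),10),('BL',(80,402),10)]: print(n,back('wrist',W(*uv),z,p))
a=back('wrist',W(77,58),10,p);b=back('wrist',W(552,58),10,p);c=back('wrist',W(80,402),10,p)
print(np.linalg.norm(b-a),np.linalg.norm(c-a))
yaw=np.arctan2(*(b-a)[1::-1]);print('yaw',yaw)
u=np.array([np.cos(yaw),np.sin(yaw),0]);v=np.array([-u[1],u[0],0]); o=(a+b)/2+ -17.5*u-50*v;print('stand',o)
for n,uv in [('hood front L',(218,205)),('hood back L',(393,300)),('bar front L',(445,300)),('bar back L',(490,300)),('hoodbackR',(388,490)),('barfrontR',(443,490)),('rear bar R',(630,490))]:
    q=back('wrist',W(*uv),167,p)-h; print(n,round(q@u,1),round(q@v,1))
for e in [(190,405),(340,405),(192,510),(336,510)]: print((back('wrist',W(*e),246,p)-h).round(1))
E
```

```text
handle [ 503.88579429 -152.81723403  246.        ]
TL [ 457.67674334 -103.23756662   10.        ]
TR [ 588.38113883 -106.85912907   10.        ]
BL [ 453.40825547 -200.64818898   10.        ]
130.7545590595588 97.50409908325054
yaw -0.02770095114975221
stand [ 504.15078448 -154.54446085   10.        ]
hood front L -7.3 27.1
hood back L 25.7 9.2
bar front L 35.5 9.2
bar back L 44.0 9.2
hoodbackR 25.7 -28.3
barfrontR 36.4 -28.3
rear bar R 72.9 -28.3
[-10.4   8.6   0. ]
[11.  8.  0.]
[-10.6  -7.1   0. ]
[10.3 -7.7  0. ]
```

```bash
python3 - <<'E'
from h import *
q=down(-.028)
def st(l):
    s=bot.get_state(); print(l,round(s['t'],2),np.round(s['position'],1),'F',np.round(s['wrist_force'],2),'M',np.round(s['ft_torque'],2),round(s['opening'],3)); return s
bot.movel([505.5,-153.3,260],q,v=150); st('above')
bot.movel([505.5,-153.3,194.5],v=80); bot.sleep(.3); st('down')
bot.command_gripper(0.36); bot.sleep(.2); st('.36')
im=bot.snapshot('wrist'); cv2.imwrite('pics/w2.png',im[:,:,::-1])
E
```

```text
above 3.97 [ 505.7 -153.5  260.6] F [0.2  0.42 0.11] M [0.01 0.01 0.03] 1.001
down 5.23 [ 505.7 -153.3  194.7] F [ 0.69 -0.48  0.28] M [-0.   -0.01 -0.02] 1.0
.36 6.0 [ 505.5 -153.3  194.5] F [-0.43  1.   -1.14] M [ 0.01 -0.   -0.03] 0.358
```

View pics/w2.png

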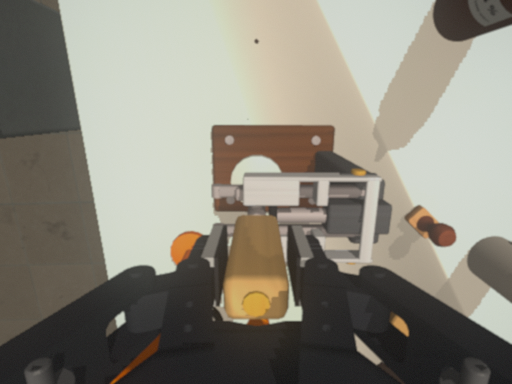

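```bash
python3 - <<'E'
from h import *
def st(l):
    s=bot.get_state(); print(l,round(s['t'],2),np.round(s['position'],1),'F',np.round(s['wrist_force'],2),'M',np.round(s['ft_torque'],2),round(s['opening'],3)); return s
for o in (.3,.0):
    bot.command_gripper(o); st(o)
bot.sleep(.3); st('settled'); bot.sleep(.1); st('')
im=bot.snapshot('wrist'); cv2.imwrite('pics/w3.png',im[:,:,::-1])
E
```

```text
0.3 6.28 [ 505.5 -153.3  194.5] F [-0.05 -0.37 -0.55] M [ 0.05 -0.02  0.01] 0.302
0.0 6.49 [ 505.5 -153.3  194.6] F [-1.87  0.05  2.21] M [0.11 0.25 0.04] 0.277
settled 6.79 [ 505.5 -153.3  194.6] F [-1.77  0.1   3.09] M [ 0.06  0.44 -0.05] 0.27
 6.89 [ 505.5 -153.3  194.6] F [-2.18  1.19  4.38] M [0.13 0.53 0.  ] 0.274
```

View pics/w3.png

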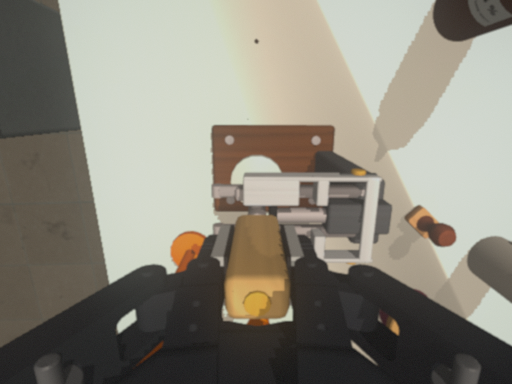

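```bash
cat >> h.py <<'E'
YAW=-0.028; U=np.array([np.cos(YAW),np.sin(YAW),0])
def F(n=4,dt=.02):
    a=[];m=[]
    for _ in range(n):
        s=bot.get_state();a.append(s['wrist_force']);m.append(s['ft_torque']); bot.sleep(dt)
    return np.mean(a,0),np.mean(m,0),s
E
python3 - <<'E'
from h import *
B=np.array([505.5,-153.3,194.5])
for dz in (0,.6,1.2,1.8):
    bot.movel(B+[0,0,dz],v=20); f,m,s=F(5); print(dz,s['t'],s['position'].round(2),f.round(2),m.round(2))
E
```

```text
0 7.2583 [ 505.47 -153.33  194.53] [-1.8   0.71  4.63] [0.09 0.56 0.02]
0.6 7.5917 [ 505.39 -153.17  194.79] [ 0.06  0.14 -1.88] [-0.01  0.01 -0.01]
1.2 7.925 [ 505.49 -153.28  195.69] [-0.07  0.11 -2.47] [ 0.    0.02 -0.02]
1.8 8.2583 [ 505.52 -153.3   196.34] [-0.13 -0.27 -2.27] [-0.01 -0.01 -0.  ]
```

```bash
python3 - <<'E'
from h import *
B=np.array([505.5,-153.3,196.3]); d=0
while d<36:
    d+=2 if d<8 else (1 if d<24 else .6)
    bot.movel(B+U*d,v=30); f,m,s=F(3); k=-f@U
    print(round(d,1),round(s['t'],2),((s['position']-B)@U).round(2),s['position'][2].round(2),'k',round(k,2),f.round(1),m.round(2))
    if k>7.5 or abs(f[2]+2.4)>4 or abs(f[1])>5: print('STOP');break
    if s['t']>26: break
E
```

```text
2 8.56 1.88 196.2 k 1.4 [-1.4 -0.3 -1.6] [0.06 0.35 0.02]
4 8.86 3.79 196.17 k 2.65 [-2.6  0.4 -1.3] [0.1  0.71 0.05]
6 9.16 5.94 196.21 k 2.3 [-2.3  0.6 -1.8] [ 0.14  0.77 -0.01]
8 9.46 7.97 196.24 k 3.12 [-3.1  0.8 -2. ] [0.18 0.81 0.01]
9 9.76 8.97 196.26 k 3.56 [-3.5  0.6 -2.9] [ 0.23  0.85 -0.01]
10 10.06 9.95 196.24 k 3.72 [-3.7  0.7 -2.2] [0.22 0.88 0.  ]
11 10.36 10.97 196.27 k 3.74 [-3.7  0.7 -3.2] [0.27 0.92 0.04]
12 10.66 11.97 196.25 k 3.47 [-3.4  1.1 -3.5] [ 0.24  0.92 -0.01]
13 10.96 12.99 196.27 k 3.84 [-3.8  0.8 -2.9] [0.26 0.99 0.01]
14 11.26 13.99 196.28 k 4.03 [-4.   1.1 -3.5] [0.28 0.99 0.  ]
15 11.56 15.02 196.29 k 3.68 [-3.6  1.2 -3.2] [ 0.26  1.   -0.02]
16 11.86 15.99 196.26 k 3.79 [-3.8  1.1 -3.5] [0.23 1.01 0.02]
17 12.16 17.0 196.27 k 4.4 [-4.4  0.9 -3.3] [0.24 1.1  0.  ]
18 12.46 18.01 196.29 k 3.77 [-3.8  0.6 -2.9] [0.28 1.08 0.01]
19 12.76 19.01 196.29 k 3.82 [-3.8  0.3 -2.9] [0.27 1.14 0.02]
20 13.06 20.02 196.3 k 4.78 [-4.8  0.8 -3. ] [0.23 1.13 0.01]
21 13.36 21.0 196.29 k 4.37 [-4.3  1.1 -3.6] [0.23 1.14 0.02]
22 13.66 21.97 196.29 k 4.44 [-4.4  0.6 
[... 432 characters left out ...]
9 k 4.74 [-4.7  0.9 -3.5] [0.21 1.34 0.02]
27.6 16.06 27.54 196.3 k 4.98 [-5.   0.5 -3.7] [0.19 1.32 0.03]
28.2 16.36 28.13 196.29 k 4.83 [-4.8  0.9 -3.5] [0.17 1.37 0.02]
28.8 16.66 28.7 196.27 k 5.1 [-5.1  0.7 -3.5] [ 0.15  1.35 -0.02]
29.4 16.96 29.31 196.29 k 5.7 [-5.7  0.5 -2.9] [0.16 1.41 0.  ]
30.0 17.26 29.89 196.28 k 4.37 [-4.4  0.8 -3.3] [0.19 1.36 0.04]
30.6 17.56 30.49 196.29 k 5.5 [-5.5 -0.2 -3. ] [0.19 1.43 0.03]
31.2 17.86 31.1 196.28 k 5.48 [-5.5  0.9 -2.8] [0.19 1.42 0.01]
31.8 18.16 31.66 196.28 k 5.63 [-5.6  0.6 -3.1] [0.18 1.43 0.01]
32.4 18.46 31.93 196.26 k 6.69 [-6.7  0.8 -1.3] [ 0.27  1.87 -0.04]
33.0 18.76 32.05 196.22 k 9.17 [-9.1  1.1  0.9] [ 0.35  2.45 -0.05]
STOP
```

```bash
python3 - <<'E'
from h import *
B=np.array([505.5,-153.3,196.3]); d=32.1
bot.movel(B+U*d,v=20); f,m,s=F(3); print(s['t'],f.round(1),m.round(2))
for z in (1.5,3,4.5,6,8,10,12,15,20,28,36):
    bot.movel(B+U*d+[0,0,z],v=40); f,m,s=F(2); k=-f@U
    print(z,round(s['t'],2),s['position'].round(1),'k',round(k,2),f.round(1),m.round(2))
    if k>12 or f[2]<-9 or k<-4 or abs(f[1])>6: print('STOP');break
im=bot.snapshot('wrist'); cv2.imwrite('pics/w4.png',im[:,:,::-1])
im=bot.snapshot('scene'); cv2.imwrite('pics/s4.png',cv2.resize(im[130:330,160:360,::-1],None,fx=3,fy=3))
E
```

```text
19.0583 [-6.1  0.5 -2.6] [0.18 1.56 0.  ]
1.5 19.34 [ 537.3 -154.2  197.8] k 5.8 [-5.8  1.  -2.6] [0.18 1.55 0.01]
3 19.62 [ 537.3 -154.2  199.2] k 6.13 [-6.1  0.9 -3.5] [ 0.17  1.57 -0.01]
4.5 19.91 [ 537.3 -154.3  200.7] k 5.45 [-5.4  1.3 -3. ] [ 0.14  1.57 -0.02]
6 20.19 [ 537.3 -154.3  202.3] k 5.72 [-5.7  0.3 -2.6] [ 0.17  1.62 -0.05]
8 20.48 [ 537.3 -154.3  204.3] k 5.66 [-5.6  0.5 -2.6] [ 0.2   1.63 -0.  ]
10 20.76 [ 537.3 -154.2  206.3] k 6.08 [-6.1  0.6 -2.5] [ 0.2   1.58 -0.02]
12 21.04 [ 537.4 -154.2  208.3] k 5.36 [-5.3  0.8 -3.1] [0.2  1.5  0.01]
15 21.32 [ 537.5 -154.3  211.4] k 5.65 [-5.6  0.8 -1.4] [ 0.23  1.51 -0.  ]
20 21.63 [ 537.7 -154.3  216.7] k 5.46 [-5.4  0.9 -1.1] [0.24 1.55 0.01]
28 22.02 [ 537.8 -154.4  224.8] k 5.03 [-5.   0.9  1. ] [ 0.17  1.58 -0.01]
36 22.4 [ 537.8 -154.5  232.9] k 5.72 [-5.7  0.6  1.8] [ 0.15  1.65 -0.01]
```

View pics/s4.png

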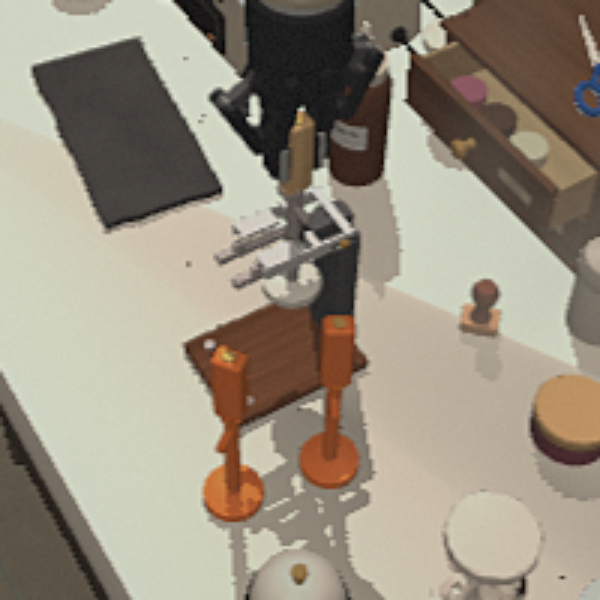

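View pics/w4.png

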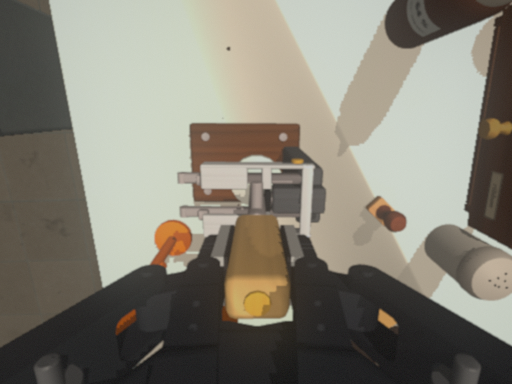

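```bash
python3 - <<'E'
import cv2,numpy as np
from h import *
f,m,s=F(3);print(s['t'],s['position'],f,m)
im=bot.snapshot('scene')[:,:,::-1]; 
im2=bot.snapshot('wrist')[:,:,::-1]
cv2.imwrite('pics/s5.png',np.hstack([cv2.resize(im[160:240,220:290],(525,600),interpolation=cv2.INTER_CUBIC)]))
cv2.imwrite('pics/w5.png',cv2.resize(im2[140:240,180:310],None,fx=6,fy=6,interpolation=cv2.INTER_CUBIC))
E
```

```text
22.55 [ 537.79119165 -154.44311294  232.86177526] [-5.13648098  0.82317629  1.04473182] [ 0.21750088  1.61817419 -0.00625043]
```

View pics/s5.png

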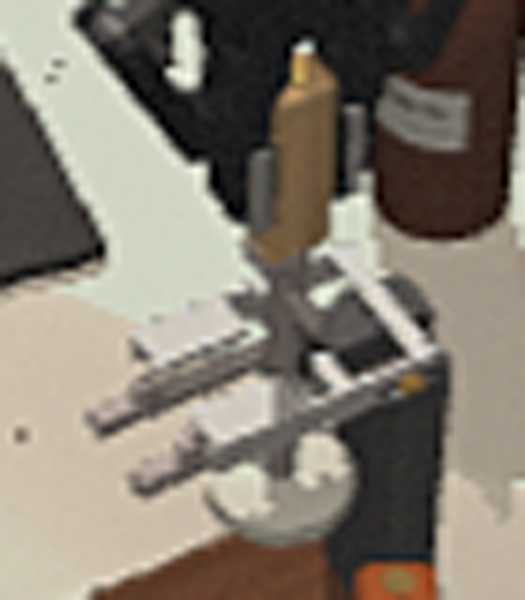

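View pics/w5.png

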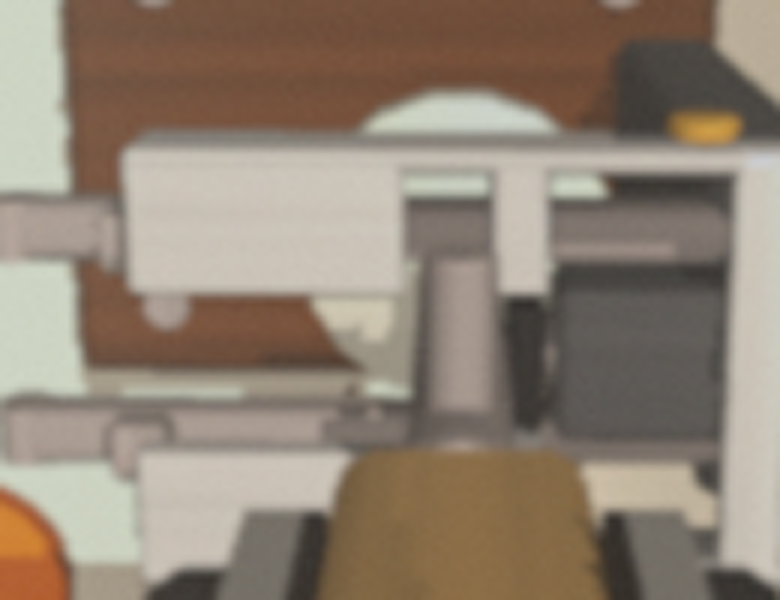

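```bash
python3 - <<'E'
from h import *
B=np.array([505.5,-153.3,232.8])
for d,v in ((28,40),(20,60),(5,80),(-15,80),(-40,100),(-65,100),(-92,100)):
    bot.movel(B+U*d,v=v); f,m,s=F(2); k=-f@U
    print(d,round(s['t'],2),s['position'].round(1),'k',round(k,2),f.round(1),m.round(2))
    if abs(k)>9 or f[2]<-9 or f[2]>6 or abs(f[1])>6: print('STOP');break
im=bot.snapshot('scene'); cv2.imwrite('pics/s6.png',cv2.resize(im[100:300,130:330,::-1],None,fx=3,fy=3))
im=bot.snapshot('wrist'); cv2.imwrite('pics/w6.png',im[:,:,::-1])
E
```

```text
28 22.93 [ 533.1 -154.3  233. ] k 4.51 [-4.5 -0.1 -1.2] [0.01 1.49 0.01]
20 23.25 [ 525.  -154.3  232.9] k 4.34 [-4.4 -1.1 -3.7] [-0.41  1.28  0.01]
5 23.62 [ 510.8 -153.5  233.1] k 2.67 [-2.7 -0.9 -2.7] [-0.42  0.87 -0.02]
-15 24.05 [ 491.7 -152.2  233.3] k 0.18 [-0.2  0.4 -2. ] [ 0.03  0.02 -0.03]
-40 24.48 [ 466.5 -151.6  233.2] k -0.8 [ 0.8 -0.2 -2.3] [0.05 0.01 0.02]
-65 24.92 [ 441.3 -151.3  233. ] k -0.07 [ 0.1  0.3 -1.5] [-0.02 -0.03 -0.01]
-92 25.37 [ 414.3 -150.6  232.9] k 0.4 [-0.4 -0.5 -2.2] [-0.04 -0.03 -0.01]
```

View pics/s6.png

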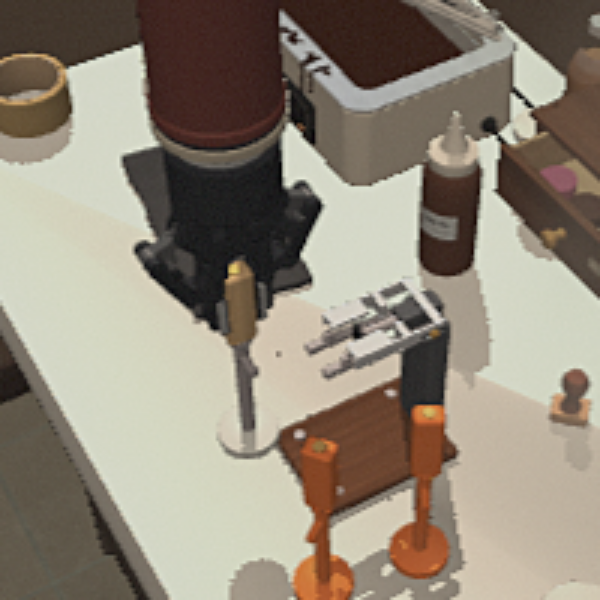

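View pics/w6.png

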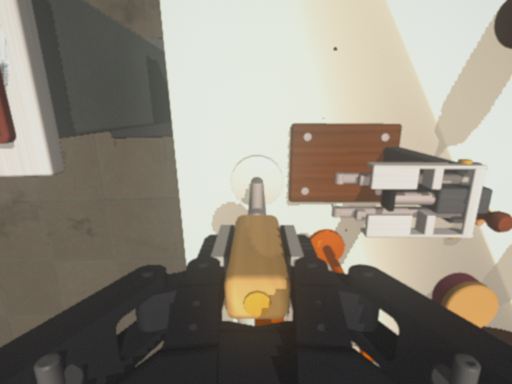

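```bash
python3 - <<'E'
from h import *
f_=back('wrist',(257,180.5),105); h=back('wrist',(257,302),284.3); print('foot',f_,'htop',h,'tilt',np.round((h-f_)[:2]/179,3))
bot.movel([440,100,232.9],v=220); bot.movel([539,173,200],v=180); f,m,s=F(5); print(s['t'],s['position'].round(1),f.round(2),m.round(2))
print('foot now',back('wrist',(257,180.5),105-32.9))
im=bot.snapshot('wrist'); cv2.imwrite('pics/w7.png',im[:,:,::-1])
im=bot.snapshot('scene'); cv2.imwrite('pics/s7.png',cv2.resize(im[80:280,100:300,::-1],None,fx=3,fy=3))
E
```

```text
foot [ 413.27481197 -149.53123729  105.        ] htop [ 413.29271061 -150.85419585  284.3       ] tilt [ 0.    -0.007]
27.7083 [538.7 172.  200.5] [-0.45  0.06 -2.19] [-0.04  0.04 -0.03]
foot now [537.66904007 173.23096567  72.1       ]
```

View pics/w7.png

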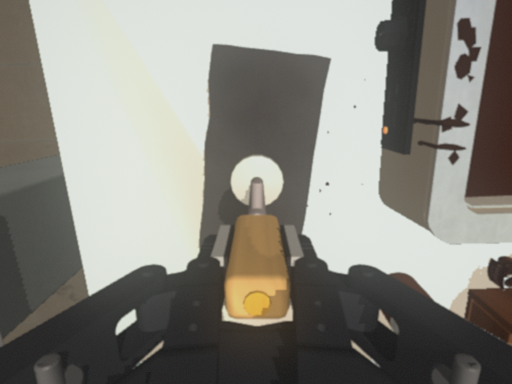

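View pics/s7.png

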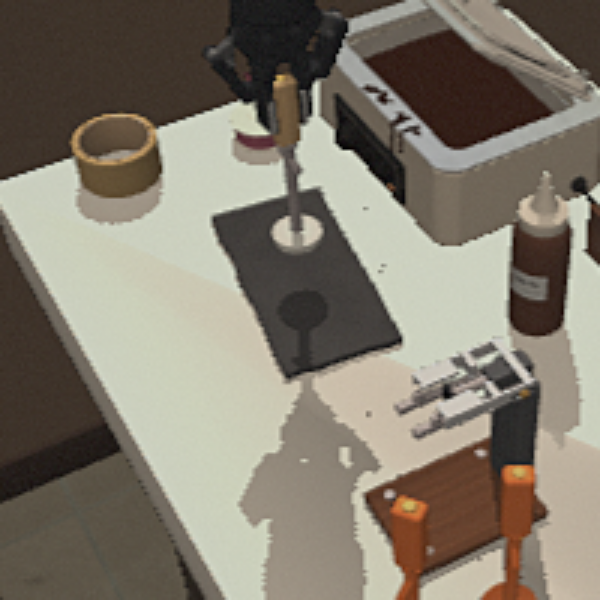

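```bash
python3 - <<'E'
from h import *
bot.movel([539,172.5,154],v=60); z=154; f0,m,s=F(4); print(s['t'],f0.round(2))
while z>142:
    z-=.8; bot.movel([539,172.5,z],v=12); f,m,s=F(2); print(round(z,1),round(s['t'],2),s['position'][2].round(2),f.round(1),m.round(2))
    if f[2]>1.5: break
im=bot.snapshot('scene'); cv2.imwrite('pics/s8.png',cv2.resize(im[80:280,100:300,::-1],None,fx=3,fy=3))
E
```

```text
28.7917 [ 0.03  0.07 -2.21]
153.2 29.07 153.32 [ 0.1  0.1 -2.3] [0.01 0.01 0.02]
152.4 29.36 152.37 [-0.4 -0.1 -2.2] [-0.   -0.01  0.  ]
151.6 29.64 151.53 [ 0.3 -0.6 -2. ] [-0.01 -0.   -0.  ]
150.8 29.93 150.74 [ 0.2  0.1 -2.2] [-0.   -0.03 -0.  ]
150.0 30.21 149.96 [ 0.2  0.3 -2. ] [ 0.01  0.02 -0.01]
149.2 30.49 149.16 [-0.1 -0.1 -2.3] [ 0.02 -0.02  0.02]
148.4 30.77 148.36 [ 0.2  0.2 -1.7] [-0.02  0.03 -0.  ]
147.6 31.06 148.25 [-2.5 -1.1  6.3] [-0.2   0.67 -0.01]
```

View pics/s8.png

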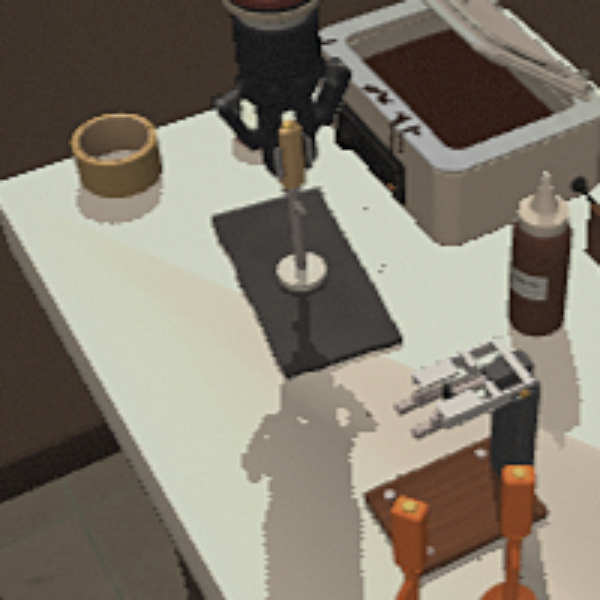

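```bash
python3 - <<'E'
from h import *
bot.movel([539,172.5,148.0],v=10); f,m,s=F(3); print(s['t'],f.round(2))
bot.command_gripper(.4); bot.sleep(.2); f,m,s=F(3); print(s['t'],f.round(2),s['opening'])
bot.command_gripper(1.0); bot.sleep(.2)
bot.movel([539,172.5,290],v=150); bot.sleep(.4); f,m,s=F(2); print(s['t'],s['position'],f.round(2))
im=bot.snapshot('wrist'); cv2.imwrite('pics/w9.png',im[:,:,::-1]); print(back('wrist',(257,192),200),)
im=bot.snapshot('scene'); cv2.imwrite('pics/s9.png',cv2.resize(im[80:280,100:300,::-1],None,fx=3,fy=3))
im=bot.snapshot('top'); cv2.imwrite('pics/t9.png',cv2.resize(im[120:270,110:360,::-1],None,fx=3.2,fy=3.2))
E
```

```text
31.4083 [-1.47 -0.66  3.09]
31.925 [ 0.07 -0.13 -0.53] 0.399109121317848
34.2167 [538.94613587 172.46945535 289.83285154] [-0.39  0.08  0.28]
[537.96748489 173.13033518 200.        ]
```

View pics/w9.png

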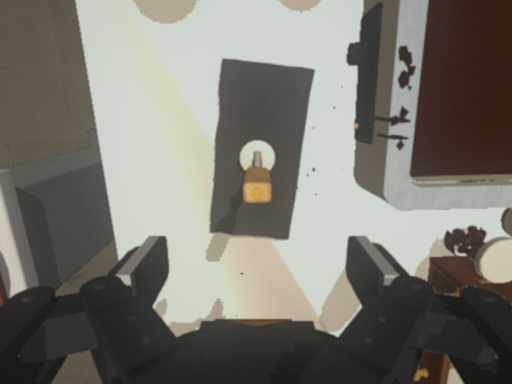

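View pics/s9.png

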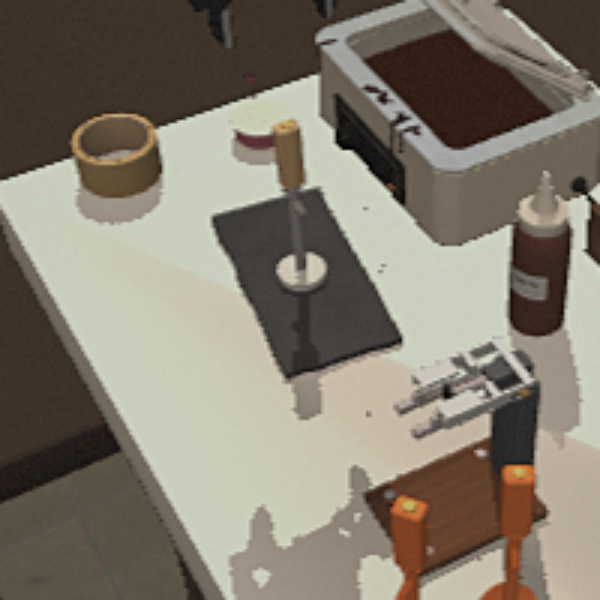

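View pics/t9.png

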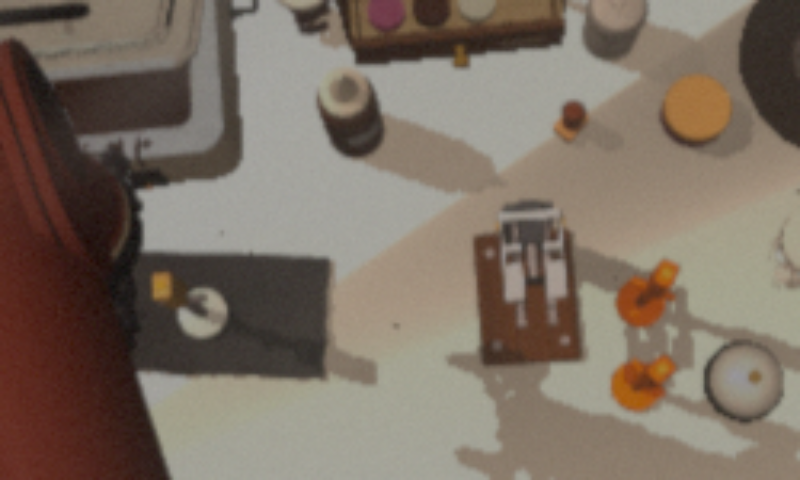

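```bash
python3 - <<'E'
from h import *
c=[back('wrist',u,8)[:2] for u in [(222,59),(313,70),(288,239),(210,232)]]; f=back('wrist',(257,157),20)
print(np.round(c),np.mean(c,0),f); s=bot.get_state(); print(s['t'])
bot.sign_off()
E
```

```text
[[495. 303.]
 [616. 286.]
 [582.  43.]
 [462.  58.]] [538.89400532 172.47094736] [537.91209707 173.61690898  20.        ]
34.3833
the job is handed in; nothing more can be done
```

I moved the tamper from the hook stand to the slate and handed the job in at 34.4 s of the 48 s. It reports no verdict, so the results below come from my own last measurements.

- **Gripping and pressing back:** I gripped the handle on its x faces and lifted it just clear of the prongs. I then pressed straight back in small steps. The resistance rose slowly to about 5.6 N, and the stop came at about 32 mm, where I read 9.2 N at the wrist.
- **Lifting and drawing forward:** I eased off slightly, lifted it about 37 mm through the open mouth and drew it forward until it was about 90 mm clear of the seat. No reading on the way passed 9.2 N.
- **Placing:** I set it down in 0.8 mm steps. The highest reading on touching the slate was 6 N, about 8.5 N with the tool's weight added. I then released it and raised the gripper clear.

**Last checks**
- The wrist camera put the foot about 1.5 mm from the slate's centre, against the 35 mm limit. By eye, the scene camera suggested about 10 mm.
- The tamper looked upright. I measured about 0.007 rad of tilt before lowering it and did not measure again after release.
- The wrist force was about 0 N after release.
- The bottle and stamp looked unmoved. The jar was mostly outside the last pictures, but the arm never came near it.
- I judged the keeper to have sprung back from the pictures and from the force falling away as I drew forward. I did not measure it.

**One unexplained reading:** the vertical wrist force rose a few newtons during the last part of the lift, when it should have stayed near the tool's weight. It went back to normal once the tool was off the hook.

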